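Register a lino block on its key and close the paper leaf

ROBOT

A 7-joint arm with a two-finger parallel gripper is mounted at the origin on the work surface. World frame = base frame: x ahead of the robot, y to its left, z up, the work surface at z = 0. Lengths are in mm, angles in degrees, forces in N, time in s.
With the tool pointing down it reaches from about 425 to 825 mm from the base axis. Payload 3.6 kg.
Tool frame: the origin (TCP) lies at the very end of the fingers, on their centre line; the grasp point (between the pads) lies 19 mm behind it; z points along the fingers, y is the line along which they close (so a half turn about z gives the same grasp; the last joint's range is limited). The gripper opens to 93 mm and grips with 3 to 60 N. Pads are 15 mm wide; open, the fingers measure 128 mm over their backs; the gripper's body (75 mm by 188 mm) begins 65 mm behind the grasp point.
Start: joints at [74.57, 35.231, -0.722, 81.555, 0.464, 63.22, -2.315], TCP at [156.288, -630.901, 218.64] pointing down, gripper open.
Joint ranges: [-178.69, 178.69], [-17.37, 117.87], [-77.05, 75.6], [15.02, 138.74], [-78.02, 258.01], [0.78, 113.62], [-162.83, 162.83]. Speed limits (degrees/s): [159.86, 159.86, 180, 180, 180, 180, 180].

INTERFACE

Orientations are given as a 3x3 rotation matrix whose columns are the frame's x, y, z axes.
In Python, from workcell import env gives the robot as it stands.
- The arm moves only by the tool servo_tool, never from a script. Its argument "plan" is a list of rows, each a list of 7 numbers: the opening, from 0 (shut) to 1 (fully open), then the shift along the tool's x, y, z scaled (see below), then the turn, a rotation vector about the tool's x, y, z scaled (see below). A call has 1 to 8 rows; each row shifts and turns the commanded pose from where the row before left it, along the tool's axes as they then stand; what a row does not reach is not made up. The controller multiplies each number of a shift by 40 mm and each number of a turn by 1.5 rad. A row lasts 1/12 s, in which the tool goes at most 41.7 mm and 7.16 degrees, less where a joint would pass 70% of its speed; a pose out of reach is approached as far as the arm can. A call with a number of a shift or a turn outside -1 to 1 is refused whole. A call with a gripper value outside its range is refused whole. The fingers move at their own pace and stop on an object; "force" is the grip in N (left out, the last holds). Time passes only in rows, so rows that do not move let the fingers close. It gives the time, the measured TCP pose, the force, the opening and the grip force at its end, in the units of the state.
- env.observe(): the state, without advancing time (a new reading comes with each control period).
- env.snapshot(name): name is "scene" or "top"; returns the picture (420x560x3 uint8, red, green, blue); there is no depth.
- env.camera_params(name): a dict with "fx", "fy", "cx", "cy" (pixels), "position" and "orientation" of the camera in the world. Camera axes: x right, y up, looking along -z (the intrinsics and any distortion apply to the point x, -y, -z); pixel columns grow to the right and rows downward; lengths in mm; the calibration is good to about 2 mm. A picture is of the moment at which its call begins. camera_params takes no time and is no camera call.
- env.sign_off(): hands the job in; it is judged then, once.
The state is a dict: "clock": time; "joint_pos": joint angles; "joint_velocities": joint speeds; "joint_torque": joint torques, N m; "tcp_pos": TCP position; "ee_rot": TCP orientation; "contact_force": force on the tool from outside, world axes, zero at the start; "moment": the same for the moment, N m; "width": finger opening in mm; "finger_force": force on a finger pad.
Only numpy, scipy, OpenCV 4.12 (cv2) and the standard library are available. Lean on these libraries where they do the work, as an engineer would, in place of code of your own. Each camera call takes 0.05 s, during which the arm holds its last target. There are 200 camera calls.

TASK

Get the hinged printing jig ready for a proof: push the block carrier that lies on its board onto the steel key, notch first, until its front end sits flush against the aluminium fence on both sides of the key. Then swing the paper leaf down flat over the block, and leave the other things on the table where they are.

Things in the scene. Friction and masses are not known exactly. Their poses are not given: they have to be found in the camera images.
- jig: Hinged registration jig for block printing, fixed: a plywood board 370 mm long (x -190 to +180 mm), 325 mm wide (y -150 to +175 mm), its top 15 mm above the table. Origin at table height below the key's centre line; +x along the key towards the fence, +y towards the leaf's hinge, z up. A wooden hinge bearer, 23.5 mm high on the board, spans x -150 to +150, y +143 to +167 mm.
- fence (a point): Middle of the fence's face that the carrier must meet, at the root of the key, 24 mm above the table (9 mm above the board); axes as the jig. At jig x = +135 mm. The aluminium fence bar spans y from -125 to +105 mm and is 22 mm high on the board.
- key_nose (a point): Tip of the steel key, 24 mm above the table, at jig x = +77 mm, y = 0. The key is a straight steel bar 20 mm wide and 14 mm high on the board, with a half-round nose, that sticks out 58 mm from the fence along the jig's -x.
- carrier_centre (a point): Centre of the block carrier, half-way up: a loose plywood plate lying flat on the jig's board, 150 mm long (its x), 110 mm wide (its y), 18 mm thick, about 0.24 kg; +x towards its notched end, z up. It slides when pushed by its edges and is too wide to grasp. A carved lino block 80 x 100 mm stands 4 mm higher on its rear part. This point is 24 mm above the table.
- carrier_front (a point): Middle of the carrier's front end, at the mouth of its notch, 75 mm from carrier_centre along +x, 24 mm above the table; axes as the carrier. The notch is 24 mm wide and 61 mm deep on the carrier's centre line, cut through its full thickness: 2 mm clearance each side of the key. Fully home, this point coincides with fence.
- leaf (a joint): Angle of the paper leaf (rad): 0 = closed, lying flat and level over the board, 1.57 = standing upright, up to 2.15 = leaning back outwards. The hinge is stiff (about 0.5 N m) and the leaf, 0.28 kg, stays wherever it is left.
- leaf_hinge (a point): Middle of the leaf's hinge line, which runs along the jig's x, 42.5 mm above the table, at jig x = +45 mm, y = +152 mm.
- leaf_edge (a point): Middle of the leaf's free edge, 252 mm from the hinge line; -y points from hinge to free edge, z out of the outer face (up when closed). The leaf is plywood 170 mm long along the hinge, 6 mm thick, middle plane through the hinge line; a wooden lip 14 mm wide along the free edge stands 6 mm proud of the outer face. Closed, its underside is 39.5 mm above the table, just clear of the lino.
- brayer: Ink roller with a wooden handle, 180 mm long, lying on the table right of the jig; leave alone. Origin under its middle.
- baren: Round wooden rubbing pad 116 mm across with a strap handle, 39 mm high, lying on the table just right of the jig; leave alone. Origin under its centre.
- spare: Spare carrier of the same kind with a bare lino block, lying flat on the table to the right of the jig; leave alone. Origin under its centre.
- ink_jar: Ink jar, 66 mm across, 75 mm high, on the table left of the jig; leave alone. Origin under its centre.
- ink_bottle: Ink bottle, 56 mm across, 150 mm high, on the table left of the jig; leave alone. Origin under its centre.
- brush_pot: White pot of brushes, 80 mm across, about 230 mm high, on the table left of the jig; leave alone. Origin under its centre.
There are look-alikes about, which are no part of the job. What is shaped like the part that bears carrier_centre but orange is not meant.

How it is judged:
By the outcome, as a careful person would: the job done as asked, in the order asked, and still so for the second after the job is handed in, with the robot touching nothing.
It also fails if it takes over 72 s, if anything falls off the work surface, if the arm or the gripper's body presses on something with over 40 N, if the wrist force passes 120 N, or if a joint passes its speed limit or range.

## Working session

There is one attempt and no reset: what is moved stays moved. The work goes in short steps, Python scripts to look and compute and a tool call to move; the robot and the scene stay as the last step left them, time stands still between calls to the robot, and variables do not carry over. Pictures are saved under pics/ and viewed, at most 13 in all, crops included, and the job is handed in when it is done.

Besides the shell and the picture viewer there is one more tool, called after "Call:" by a JSON object that holds its "op" and its "data". servo_tool: Moves the arm, as the interface text tells. Its arguments: {"type":"object","properties":{"plan":{"type":"array"},"force":{"type":"number"}},"required":["plan"]}

```bash
mkdir -p pics; ls; python3 - <<'E'
from workcell import env
import cv2
o=env.observe();print({k:o[k] for k in('clock','tcp_pos','ee_rot','contact_force','width')})
for n in('scene','top'):
    cv2.imwrite(f'pics/{n}0.png',env.snapshot(n)[:,:,::-1]);print(n,env.camera_params(n))
E
```

```text
pics
{'clock': 0.0, 'tcp_pos': array([ 156.08840683, -630.14725823,  217.49116862]), 'ee_rot': array([[ 9.70650907e-01,  2.40492016e-01, -6.37423949e-04],
       [ 2.40492860e-01, -9.70647689e-01,  2.49970996e-03],
       [-1.75537961e-05, -2.57964165e-03, -9.99996673e-01]]), 'contact_force': array([-0.19257427, -0.07451576,  0.62970844]), 'width': 92.73166308505475}
scene {'fx': 540.2364746007007, 'fy': 540.2364746007007, 'cx': 281.3917277478303, 'cy': 206.8983420179754, 'position': array([1674.88845147,   13.75801585, 1423.57708898]), 'orientation': array([[ 0.01121129, -0.77096265,  0.63678167],
       [ 0.99976699,  0.02039047,  0.00708501],
       [-0.01844656,  0.63655386,  0.77101161]])}
top {'fx': 456.5686372030825, 'fy': 456.5686372030825, 'cx': 285.00582985639244, 'cy': 200.17121805277836, 'position': array([ 404.47933317,   19.35311254, 1364.66113401]), 'orientation': array([[-0.00497212,  0.99325619, -0.11583355],
       [-0.99998031, -0.00538203, -0.00322633],
       [-0.00382799,  0.11581523,  0.9932634 ]])}
```

View pics/scene0.png

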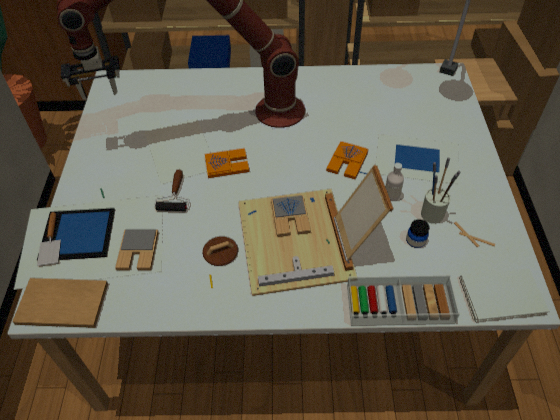

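View pics/top0.png

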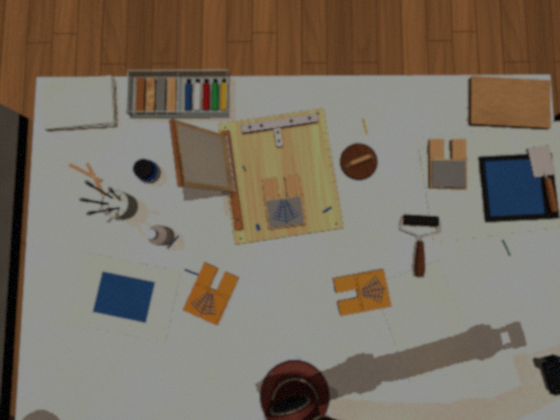

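Candidates for the carrier, top view: the natural plate on the board (284,202), the spare (447,163), and orange look-alikes at (211,293) and (362,292). The one lying on the jig's board is the right one, with its notch towards the fence at (280,124). I'll check it in a close crop.

```bash
cat > h.py <<'E'
import numpy as np,cv2
from workcell import env
def ray(n,uv):
    c=env.camera_params(n);d=np.array([(uv[0]-c['cx'])/c['fx'],-(uv[1]-c['cy'])/c['fy'],-1.])
    return np.array(c['position']),np.array(c['orientation'])@d
def cast(n,uv,z):
    p,d=ray(n,uv);return (p+d*(z-p[2])/d[2])
def proj(n,P):
    c=env.camera_params(n);q=np.array(c['orientation']).T@(np.array(P)-c['position'])
    return c['cx']-c['fx']*q[0]/q[2],c['cy']+c['fy']*q[1]/q[2]
def tri(u1,u2):
    p,d=ray('top',u1);q,e=ray('scene',u2)
    t=np.linalg.lstsq(np.c_[d,-e],q-p,rcond=None)[0];a=p+d*t[0];b=q+e*t[1];return (a+b)/2,np.linalg.norm(a-b)
def crop(n,img,x,y,w,h,s,name):
    c=cv2.resize(img[y:y+h,x:x+w,::-1],None,fx=s,fy=s,interpolation=cv2.INTER_CUBIC)
    for i in range(0,w,10):
        cv2.line(c,(i*s,0),(i*s,6 if i%50 else 16),(0,0,255),1)
        if i%20==0: cv2.putText(c,str(x+i),(i*s,26),0,.35,(0,0,255),1)
    for i in range(0,h,10):
        cv2.line(c,(0,i*s),(6,i*s),(0,0,255),1)
        if i%20==0: cv2.putText(c,str(y+i),(8,i*s+4),0,.35,(0,0,255),1)
    cv2.imwrite(name,c)
E
python3 - <<'E'
from h import *
a=cv2.imread('pics/top0.png')[:,:,::-1];crop('top',a,160,100,190,148,4,'pics/t1.png')
a=cv2.imread('pics/scene0.png')[:,:,::-1];crop('scene',a,230,160,170,140,4,'pics/s1.png')
E
```

```text
(no output)
```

View pics/t1.png

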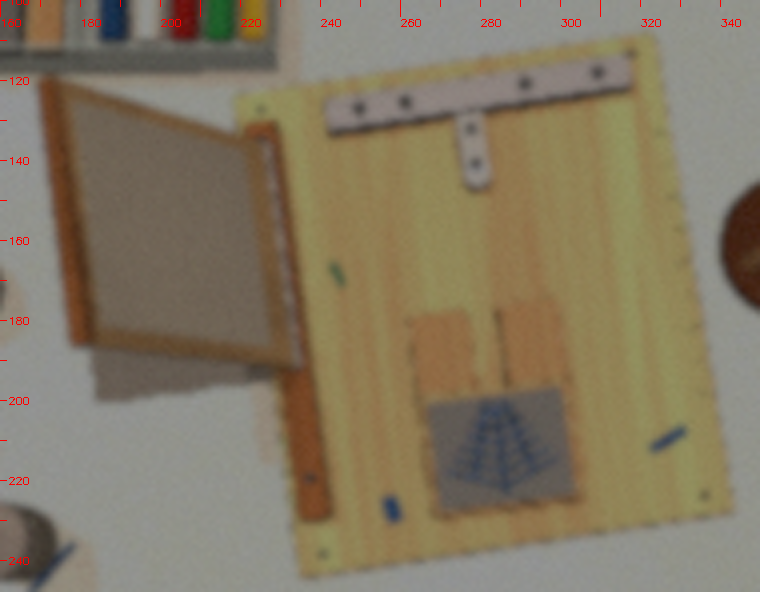

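View pics/s1.png

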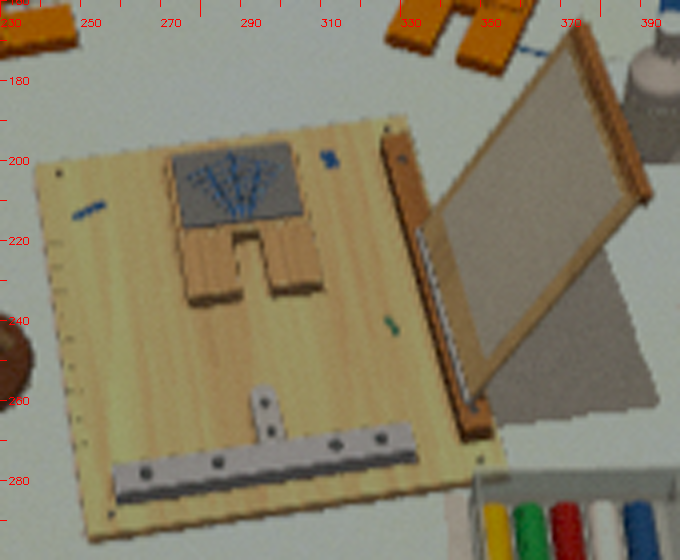

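The crop confirms it: the natural carrier's lino corners are at about (267,201), (301,196.5), (304,224), (270,227.5), its notch is at (283,184), and the key nose is at (279.5,147). The leaf leans back, with its free edge from about (170,120) to (180,186).

```bash
cat >> h.py <<'E'
def fit2(J,W): # rigid 2D  W=R J+t
    J=np.array(J,float);W=np.array(W)[:,:2];a=J-J.mean(0);b=W-W.mean(0)
    th=np.arctan2((a[:,0]*b[:,1]-a[:,1]*b[:,0]).sum(),(a*b).sum());R=np.array([[np.cos(th),-np.sin(th)],[np.sin(th),np.cos(th)]])
    t=W.mean(0)-R@J.mean(0);return th,R,t,np.linalg.norm((J@R.T+t)-W,axis=1)
E
python3 - <<'E'
from h import *
T=lambda x,y:(160+x/4,100+y/4)
S=lambda x,y:(230+x/4,160+y/4)
J=[(180,175),(180,-150),(-190,-150),(-190,175)]
W1=[cast('top',T(*p),15) for p in[(233,97),(660,33),(735,512),(303,578)]]
W2=[cast('scene',S(*p),15) for p in[(507,477),(90,541),(36,166),(405,117)]]
for W in(W1,W2):
    th,R,t,r=fit2(J,W);print('jig',np.degrees(th),t,r)
W=(np.array(W1)+W2)/2
th,R,t,r=fit2(J,W);print('jig',np.degrees(th),t,r);np.savez('jig.npz',th=th,R=R,t=t)
tj=lambda P:R.T@(P[:2]-t)
print('nose',tj(cast('top',T(478,188),29)),tj(cast('scene',S(260,388),29)))
C=[(5,50),(5,-50),(-75,-50),(-75,50)]
C1=[tj(cast('top',T(*p),37)) for p in[(428,403),(563,386),(577,495),(440,510)]]
C2=[tj(cast('scene',S(*p),37)) for p in[(302,213),(182,228),(172,158),(293,144)]]
F=[tj(cast('top',T(*p),33)) for p in[(408,317),(558,293)]];print('front',F)
F=[tj(cast('scene',S(*p),33)) for p in[(322,283),(188,297)]];print('front',F)
for c in(C1,C2,(np.array(C1)+C2)/2):
    a,_,tt,r=fit2(C,c);print('carr in jig',np.degrees(a),tt,r)
for n,a,b in[('edge1',(42,82),(575,25)),('edge0',(75,345),(645,203))]: pass
# leaf free edge corners: top crop far(+x)=(42,78), near(-x)=(72,343); scene near-fence (645,203), far (575,25)
for a,b in[((42,80),(648,200)),((72,345),(578,22))]:
    P,e=tri(T(*a),S(*b));print('leaf',tj(P),P,e)
E
```

```text
jig 8.31710096029005 [643.68086304  24.81173219] [1.89668869 1.96542424 1.91024031 1.41627435]
jig 8.395251674345818 [650.25776542  30.37504808] [3.41441689 2.65649008 2.06537932 1.17939855]
jig 8.356112784809028 [646.96930289  27.59337993] [1.36927722 0.37247181 1.89016188 1.22346487]
nose [74.1330927   0.98054726] [80.28590306  1.73088707]
front [array([-15.11089577,  66.61035856]), array([-14.07294271, -45.60265936])]
front [array([-8.81334408, 67.90990037]), array([-13.28181167, -40.46305584])]
carr in jig -1.8797619435102477 [-87.1261185   11.53389678] [0.56693666 0.31834977 0.33109421 0.62791294]
carr in jig -1.938745309306273 [-82.84145197  16.00447782] [3.48181261 1.50874009 2.91578345 3.07056994]
carr in jig -1.909091088774999 [-84.98377729  13.76928638] [2.02319035 0.59817968 1.33194816 1.74351587]
leaf [127.90513121 264.00382947] [735.1501691  307.38237078 262.27555932] 1.933567782322001
leaf [-41.29445329 262.5304367 ] [567.96093886 281.33565169 266.80924316] 3.1517030926332494
```

Jig: origin at about (647, 28), yaw 8.4°. Carrier: about (-86, +12) in the jig frame, turned −1.9°. Leaf: about 2.04 rad. The plan is a two-finger side push to centre and square the carrier, then a two-finger rear push, then the leaf.

Call:
{"op": "servo_tool", "data": {"plan": [[1,1,0,0,0,0,0],[1,1,0,0,0,0,0],[1,1,0,0,0,0,0],[1,1,0,0,0,0,0],[1,1,0,0,0,0,0],[1,1,0,0,0,0,0],[1,1,0,0,0,0,0],[1,1,0,0,0,0,0]]}}

```text
clock: 0.77
tcp_pos: [468.4, -552.9, 218.1]
ee_rot: [[0.971, 0.24, -0.001], [0.24, -0.971, 0.001], [-0.001, -0.001, -1.0]]
contact_force: [0.5, -0.4, -0.4]
width: 93.2
finger_force: 0.0
```

Call:
{"op": "servo_tool", "data": {"plan": [[1,0.35,-0.92,0,0,0,0],[1,0.35,-0.92,0,0,0,0],[1,0.35,-0.92,0,0,0,0],[1,0.35,-0.92,0,0,0,0],[1,0.35,-0.92,0,0,0,0],[1,0.35,-0.92,0,0,0,0],[1,0.35,-0.92,0,0,0,0],[1,0.35,-0.92,0,0,0,0]]}}

```text
clock: 1.43
tcp_pos: [504.4, -239.2, 218.4]
ee_rot: [[0.971, 0.24, -0.001], [0.24, -0.971, 0.0], [-0.001, -0.001, -1.0]]
contact_force: [0.8, 0.2, 0.2]
width: 93.2
finger_force: 0.0
```

Call:
{"op": "servo_tool", "data": {"plan": [[1,0.35,-0.92,0,0,0,0],[1,0.35,-0.92,0,0,0,0],[1,0.35,-0.92,0,0,0,0],[1,0.35,-0.92,0,0,0,0],[1,0.35,-0.92,0,0,0,0],[1,0.35,-0.92,0,0,0,0],[1,0.35,-0.92,0,0,0,0],[1,0.35,-0.92,0,0,0,0]]}}

```text
clock: 2.1
tcp_pos: [542.3, 73.2, 218.4]
ee_rot: [[0.971, 0.24, -0.001], [0.24, -0.971, -0.0], [-0.001, 0.0, -1.0]]
contact_force: [-0.2, -1.6, -0.4]
width: 93.2
finger_force: 0.0
```

Call:
{"op": "servo_tool", "data": {"plan": [[1,0,0,0,0,0,-0.083],[1,0,0,0,0,0,-0.083],[1,0,0,0,0,0,-0.083],[1,0,0,0,0,0,-0.083],[1,0,0,0,0,0,-0.083],[1,0,0,0,0,0,-0.083],[1,0,0,0,0,0,-0.083],[1,0,0,0,0,0,-0.083]]}}

```text
clock: 2.77
tcp_pos: [542.3, 71.3, 218.2]
ee_rot: [[0.32, 0.947, -0.001], [0.947, -0.32, -0.0], [-0.001, -0.001, -1.0]]
contact_force: [-0.5, -0.1, -0.0]
width: 93.2
finger_force: 0.0
```

Call:
{"op": "servo_tool", "data": {"plan": [[1,0,0,0,0,0,-0.07],[1,0,0,0,0,0,-0.07],[1,0,0,0,0,0,-0.07],[1,0,0,0,0,0,-0.07],[1,0,0,0,0,0,-0.04],[1,0,0,0,0,0,0]]}}

```text
clock: 3.27
tcp_pos: [542.3, 71.1, 218.1]
ee_rot: [[-0.148, 0.989, -0.001], [0.989, 0.148, -0.0], [0.0, -0.001, -1.0]]
contact_force: [-0.5, 0.2, 0.3]
width: 92.8
finger_force: 0.0
```

Call:
{"op": "servo_tool", "data": {"plan": [[1,0.6,0.14,0,0,0,0],[1,0.6,0.14,0,0,0,0],[1,0,0,0.9,0,0,0],[1,0,0,0.9,0,0,0],[1,0,0,0.9,0,0,0],[1,0,0,0.9,0,0,0],[1,0,0,0,0,0,0]]}}

```text
clock: 3.85
tcp_pos: [541.5, 118.5, 68.2]
ee_rot: [[-0.146, 0.989, -0.014], [0.989, 0.146, -0.004], [-0.002, -0.015, -1.0]]
contact_force: [-1.7, 0.0, -0.3]
width: 93.0
finger_force: 0.0
```

```bash
python3 - <<'E'
from h import *
o=env.observe();d=np.load('jig.npz');print(o['tcp_pos'],d['R'].T@(o['tcp_pos'][:2]-d['t']))
print(proj('top',o['tcp_pos']),proj('scene',o['tcp_pos']))
a=env.snapshot('top');b=env.snapshot('scene')
crop('top',a,210,150,150,110,5,'pics/t2.png');crop('scene',b,230,140,170,130,4,'pics/s2.png')
E
```

```text
[541.54217623 118.47237189  68.17196238] [-91.10089574 105.23543609]
(np.float64(251.7997820229792), np.float64(205.26513672593833)) (np.float64(317.17924615333254), np.float64(202.8864678595703))
```

View pics/s2.png

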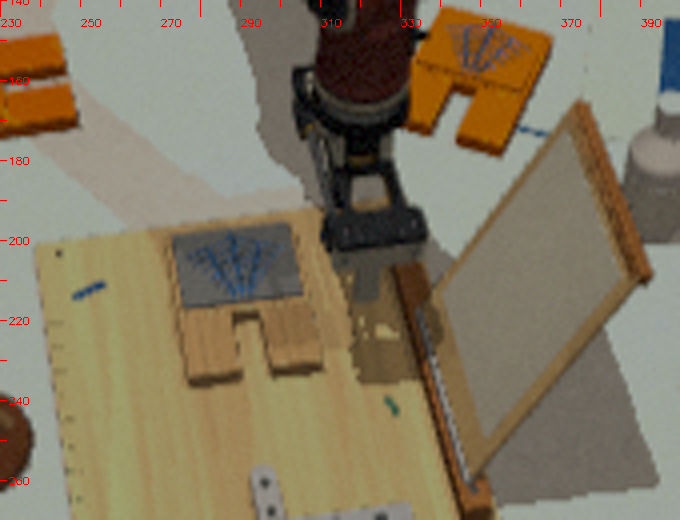

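Call:
{"op": "servo_tool", "data": {"plan": [[1,0,0.05,0.6,0,0,0],[1,0,0.05,0.35,0,0,0],[1,0,0.02,0.2,0,0,0],[1,-0.2,0,0,0,0,0],[1,-0.2,0,0,0,0,0],[1,-0.1,0,0,0,0,0],[1,-0.1,0,0,0,0,0],[1,-0.1,0,0,0,0,0]]}}

```text
clock: 4.62
tcp_pos: [556.3, 93.3, 29.8]
ee_rot: [[-0.146, 0.989, 0.002], [0.989, 0.146, 0.001], [0.001, 0.002, -1.0]]
contact_force: [-0.8, 1.8, 0.9]
width: 93.0
finger_force: 1.1
```

Call:
{"op": "servo_tool", "data": {"plan": [[1,-0.1,0,0,0,0,0],[1,-0.1,0,0,0,0,0],[1,-0.1,0,0,0,0,0],[1,0,0,0,0,0,0]]}}

```text
clock: 4.95
tcp_pos: [558.0, 81.0, 28.9]
ee_rot: [[-0.147, 0.989, 0.001], [0.989, 0.147, -0.0], [-0.0, 0.001, -1.0]]
contact_force: [0.7, 0.7, 0.2]
width: 92.8
finger_force: 0.3
```

```bash
python3 - <<'E'
from h import *
o=env.observe();d=np.load('jig.npz');print(o['clock'],o['tcp_pos'],d['R'].T@(o['tcp_pos'][:2]-d['t']),o['contact_force'],o['ee_rot'])
b=env.snapshot('scene');crop('scene',b,230,160,150,130,5,'pics/s3.png')
E
```

```text
4.95 [557.9639718   80.96355106  28.9084711 ] [-80.30441285  65.73831003] [0.74273791 0.68750579 0.23693346] [[-1.46888999e-01  9.89152456e-01  1.02043465e-03]
 [ 9.89152955e-01  1.46889158e-01 -8.24302875e-05]
 [-2.31426908e-04  9.97257852e-04 -9.99999476e-01]]
```

View pics/s3.png

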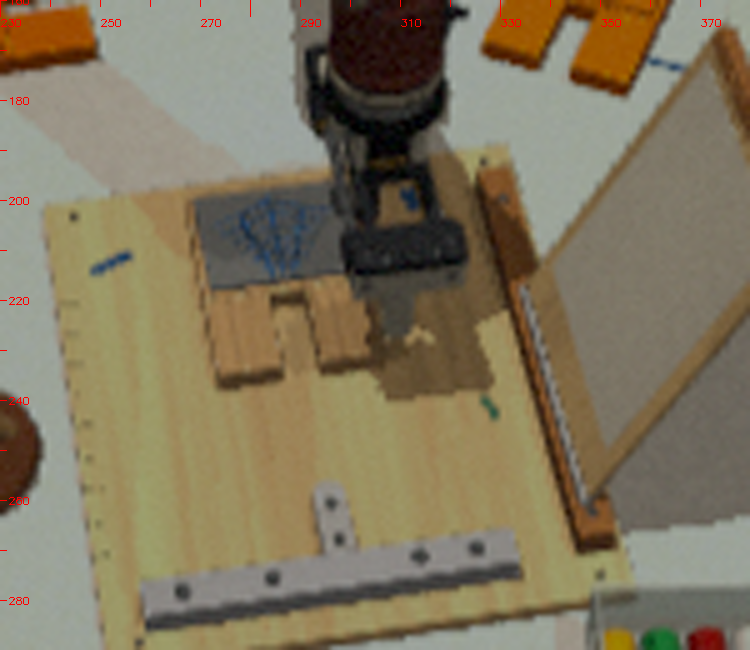

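The carrier has slid left and squared up. Its front corners are at about (273,236) and (304,233), and the key screws at (296,261) and (298,268). Next I'll work out the remaining offset.

```bash
python3 - <<'E'
from h import *
d=np.load('jig.npz');R=d['R'];S=lambda x,y:(230+x/5,160+y/5)
c=lambda p,z:np.round(R.T@(cast('scene',S(*p),z)[:2]-d['t']),1)
print('board',[c(p,15) for p in[(632,582),(105,655),(44,206),(507,146)]])
print('key screws',c((331,503),29),c((339,539),29),'nose sides',c((313,490),29),c((347,484),29))
print('front',c((215,378),33),c((372,359),33),'notch',c((284,369),33),c((317,364),33),'lino left',c((211,288),37),c((193,198),37), c((348,272),37))
E
```

```text
board [array([172.6, 175.5]), array([ 169.7, -147.8]), array([-187.8, -146.3]), array([-186.8,  176.5])]
key screws [94.1  3.1] [121.    3.3] nose sides [82.7 -6.3] [81.9 15.3]
front [-10.1 -53.9] [-8.  47.8] notch [-9.7 -9.2] [-10.1  12.3] lino left [-80.1 -46. ] [-158.8  -46.7] [-78.   44.8]
```

Call:
{"op": "servo_tool", "data": {"plan": [[1,0.4,0,0,0,0,0],[1,0,0,-0.75,0,0,0],[1,0,0,-0.75,0,0,0],[1,-0.5,-0.65,0,0,0,0],[1,-0.5,-0.65,0,0,0,0],[1,-0.5,-0.65,0,0,0,0],[1,-0.5,-0.65,0,0,0,0],[1,0,0,0,0,0,0.083]]}}

```text
clock: 5.67
tcp_pos: [456.9, -4.5, 87.5]
ee_rot: [[-0.014, 1.0, -0.011], [1.0, 0.014, -0.007], [-0.007, -0.011, -1.0]]
contact_force: [-0.5, -0.8, -0.5]
width: 92.8
finger_force: 0.0
```

Call:
{"op": "servo_tool", "data": {"plan": [[1,0,0,0,0,0,0.083],[1,0,0,0,0,0,0.083],[1,0,0,0,0,0,0.083],[1,0,0,0,0,0,0.083],[1,0,0,0,0,0,0.083],[1,0,0,0,0,0,0.083],[1,0,0,0,0,0,0.083],[1,0,0,0,0,0,0.083]]}}

```text
clock: 6.33
tcp_pos: [463.5, 2.3, 88.5]
ee_rot: [[0.83, 0.558, -0.001], [0.558, -0.83, -0.001], [-0.002, 0.0, -1.0]]
contact_force: [-0.9, -0.8, -0.1]
width: 93.0
finger_force: 0.0
```

Call:
{"op": "servo_tool", "data": {"plan": [[1,0,0,0,0,0,0.083],[1,0,0,0,0,0,0.083],[1,0,0,0,0,0,0.083],[1,0,0,0,0,0,0.05],[1,0,0,0,0,0,0]]}}

```text
clock: 6.75
tcp_pos: [463.5, 2.5, 88.5]
ee_rot: [[0.989, 0.148, -0.001], [0.148, -0.989, -0.001], [-0.001, 0.001, -1.0]]
contact_force: [-0.3, -0.2, -0.3]
width: 93.1
finger_force: 0.0
```

```bash
python3 - <<'E'
from h import *
o=env.observe();d=np.load('jig.npz');print(o['clock'],o['tcp_pos'],d['R'].T@(o['tcp_pos'][:2]-d['t']),o['contact_force'],o['ee_rot'])
a=env.snapshot('top');crop('top',a,210,100,140,150,4,'pics/t4.png')
E
```

```text
6.75 [463.52500467   2.53492288  88.48708002] [-185.13846829    1.86664926] [-0.30018686 -0.22342308 -0.25671709] [[ 0.98896393  0.14815165 -0.00119518]
 [ 0.1481501  -0.98896404 -0.00129492]
 [-0.00137383  0.00110357 -0.99999845]]
```

View pics/t4.png

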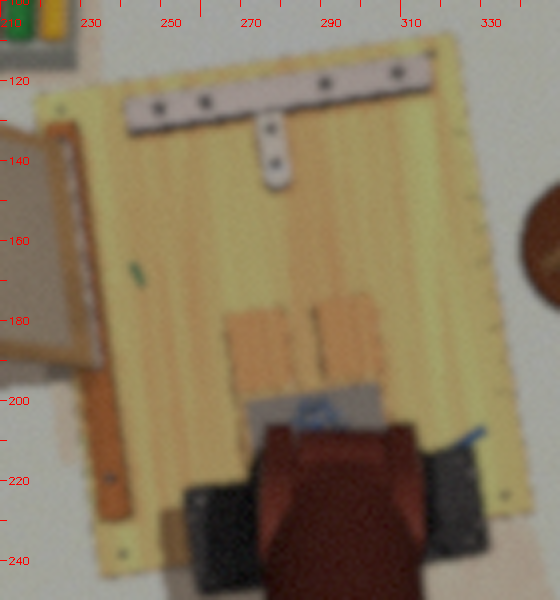

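Call:
{"op": "servo_tool", "data": {"plan": [[1,0,0,0.7,0,0,0],[1,0,0,0.6,0,0,0],[1,0,0,0.3,0,0,0],[1,0,0,0,0,0,0],[1,0.2,0,0,0,0,0],[1,0.2,0,0,0,0,0],[1,0.2,0,0,0,0,0],[1,0.2,0,0,0,0,0]]}}

```text
clock: 7.47
tcp_pos: [496.9, 7.9, 25.5]
ee_rot: [[0.989, 0.15, 0.001], [0.15, -0.989, 0.0], [0.001, 0.0, -1.0]]
contact_force: [-2.7, -0.7, 1.7]
width: 93.1
finger_force: 1.1
```

Call:
{"op": "servo_tool", "data": {"plan": [[1,0.2,0,0,0,0,0],[1,0.2,0,0,0,0,0],[1,0.2,0,0,0,0,0],[1,0.2,0,0,0,0,0],[1,0.2,0,0,0,0,0],[1,0.2,0,0,0,0,0],[1,0.1,0,0,0,0,0],[1,0,0,0,0,0,0]]}}

```text
clock: 8.13
tcp_pos: [549.3, 16.0, 24.7]
ee_rot: [[0.989, 0.15, 0.004], [0.15, -0.989, 0.0], [0.004, 0.0, -1.0]]
contact_force: [0.1, 0.0, 0.2]
width: 93.1
finger_force: 0.0
```

```bash
python3 - <<'E'
from h import *
o=env.observe();d=np.load('jig.npz');print(o['clock'],o['tcp_pos'],d['R'].T@(o['tcp_pos'][:2]-d['t']),o['contact_force'])
a=env.snapshot('top');crop('top',a,240,105,90,75,8,'pics/t5.png')
E
```

```text
8.1333 [549.29522454  16.04447191  24.74381973] [-98.31551204   2.76820346] [0.12526847 0.02692744 0.23249903]
```

View pics/t5.png

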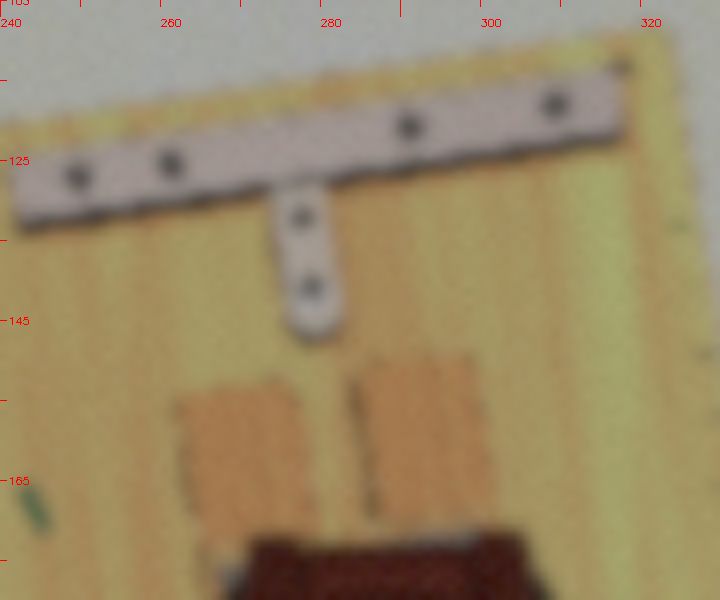

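The notch mouth is centred about 0–2 mm to the −y side of the key line: mouth centre at about (281,152), key nose at (280,147). The half-round nose can take that up, so I'll push on with a slight bias.

Call:
{"op": "servo_tool", "data": {"plan": [[1,0.15,-0.02,0,0,0,0],[1,0.15,-0.02,0,0,0,0],[1,0.15,0,0,0,0,0],[1,0.15,0,0,0,0,0],[1,0.15,0,0,0,0,0],[1,0.15,0,0,0,0,0],[1,0.15,0,0,0,0,0],[1,0.1,0,0,0,0,0]]}}

```text
clock: 8.85
tcp_pos: [593.5, 24.2, 24.7]
ee_rot: [[0.989, 0.149, 0.001], [0.149, -0.989, 0.0], [0.001, 0.0, -1.0]]
contact_force: [-2.0, -1.3, -0.7]
width: 93.0
finger_force: 0.7
```

```bash
python3 - <<'E'
from h import *
o=env.observe();d=np.load('jig.npz');print(o['clock'],o['tcp_pos'],d['R'].T@(o['tcp_pos'][:2]-d['t']),o['contact_force'],o['moment'])
E
```

```text
8.85 [593.48042087  24.19978153  24.68036707] [-53.41421624   4.41571215] [-2.03498188 -1.27310444 -0.65106452] [-0.20638066  0.29857998 -0.17172393]
```

Call:
{"op": "servo_tool", "data": {"plan": [[1,0.12,0,0,0,0,0],[1,0.12,0,0,0,0,0],[1,0.12,0,0,0,0,0],[1,0.1,0,0,0,0,0],[1,0.08,0,0,0,0,0],[1,0.05,0,0,0,0,0]]}}

```text
clock: 9.35
tcp_pos: [615.9, 27.5, 24.7]
ee_rot: [[0.989, 0.149, -0.0], [0.149, -0.989, -0.0], [-0.0, 0.0, -1.0]]
contact_force: [-2.5, -1.2, 0.6]
width: 93.0
finger_force: 1.1
```

Call:
{"op": "servo_tool", "data": {"plan": [[1,0.04,0,0,0,0,0],[1,0.04,0,0,0,0,0],[1,0,0,0,0,0,0]]}}

```text
clock: 9.6
tcp_pos: [619.2, 28.1, 24.7]
ee_rot: [[0.989, 0.149, 0.001], [0.149, -0.989, 0.0], [0.001, -0.0, -1.0]]
contact_force: [-0.7, -0.7, -0.6]
width: 92.9
finger_force: 0.5
```

Call:
{"op": "servo_tool", "data": {"plan": [[1,0.04,0,0,0,0,0],[1,0.04,0,0,0,0,0],[1,0.04,0,0,0,0,0]]}}

```text
clock: 9.85
tcp_pos: [621.5, 28.4, 24.7]
ee_rot: [[0.989, 0.149, -0.005], [0.149, -0.989, -0.001], [-0.005, -0.0, -1.0]]
contact_force: [-7.2, -1.4, 5.9]
width: 92.5
finger_force: 3.7
```

Call:
{"op": "servo_tool", "data": {"plan": [[1,0.03,0,0,0,0,0],[1,0.03,0,0,0,0,0]]}}

```text
clock: 10.02
tcp_pos: [621.5, 28.4, 24.6]
ee_rot: [[0.989, 0.149, -0.01], [0.149, -0.989, -0.001], [-0.01, -0.001, -1.0]]
contact_force: [-10.7, -2.2, 7.9]
width: 92.8
finger_force: 5.3
```

Call:
{"op": "servo_tool", "data": {"plan": [[1,0.04,0,0,0,0,0],[1,0.03,0,0,0,0,0],[1,0,0,0,0,0,0]]}}

```text
clock: 10.27
tcp_pos: [621.5, 28.4, 24.4]
ee_rot: [[0.989, 0.149, -0.016], [0.149, -0.989, -0.002], [-0.016, -0.001, -1.0]]
contact_force: [-12.5, -2.4, 11.0]
width: 93.1
finger_force: 6.6
```

```bash
python3 - <<'E'
from h import *
o=env.observe();print(o['clock'],o['tcp_pos'],o['contact_force'],o['moment'])
b=env.snapshot('top')[100:170,235:325];c=env.snapshot('scene')[215:295,250:350]
z=lambda i,s:cv2.resize(i[:,:,::-1],None,fx=s,fy=s,interpolation=cv2.INTER_CUBIC)
b=z(b,4);c=z(c,4);h=max(len(b),len(c));p=lambda i:np.pad(i,((0,h-len(i)),(0,0),(0,0)))
cv2.imwrite('pics/p6.png',np.hstack([p(b),p(c)]))
E
```

```text
10.2667 [621.53925374  28.40497475  24.42132232] [-12.50198662  -2.40950134  10.97200735] [-0.59194035  2.90163453 -0.10582181]
```

View pics/p6.png

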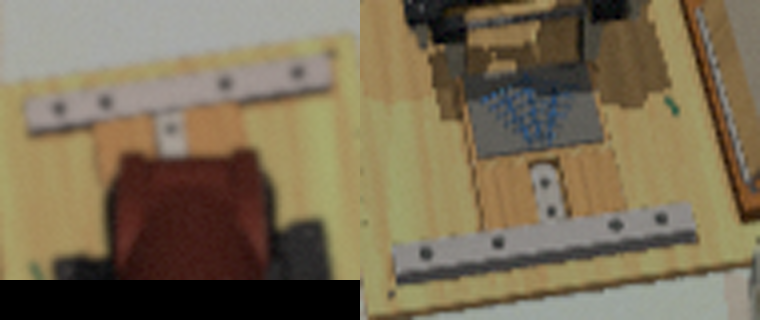

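Both views show the carrier's front tight against the fence on both sides of the key, with no gap. I'll back off, close the fingers and go behind the leaf.

Call:
{"op": "servo_tool", "data": {"plan": [[1,-0.2,0,0,0,0,0],[1,-0.4,0,0,0,0,0],[0,0,0,-0.8,0,0,0],[0,0,0,-1,0,0,0],[0,0,0,-1,0,0,0],[0,0,0,-1,0,0,0],[0,0,0,-1,0,0,0],[0,0,0,-1,0,0,0]]}}

```text
clock: 11.03
tcp_pos: [606.1, 26.9, 259.6]
ee_rot: [[0.989, 0.151, 0.005], [0.151, -0.989, 0.001], [0.005, -0.0, -1.0]]
contact_force: [1.3, 0.9, -0.6]
width: 57.6
finger_force: 0.0
```

Call:
{"op": "servo_tool", "data": {"plan": [[0,0,0,-1,0,0,0],[0,0,0,-1,0,0,0],[0,0,0,-0.4,0,0,-0.08],[0,0,0,0,0,0,-0.08],[0,0,0,0,0,0,-0.08],[0,0,0,0,0,0,-0.08],[0,0,0,0,0,0,-0.08],[0,0,0,0,0,0,-0.08]]}}

```text
clock: 11.7
tcp_pos: [606.2, 26.9, 353.4]
ee_rot: [[0.639, 0.769, 0.004], [0.769, -0.639, 0.001], [0.004, 0.002, -1.0]]
contact_force: [-0.3, -0.2, -0.4]
width: 4.8
finger_force: 0.0
```

Call:
{"op": "servo_tool", "data": {"plan": [[0,0,0,0,0,0,-0.08],[0,0,0,0,0,0,-0.08],[0,0,0,0,0,0,-0.08],[0,0,0,0,0,0,-0.08],[0,0,0,0,0,0,-0.08],[0,0,0,0,0,0,-0.08],[0,0,0,0,0,0,-0.08],[0,0,0,0,0,0,0]]}}

```text
clock: 12.37
tcp_pos: [606.0, 26.6, 353.2]
ee_rot: [[-0.142, 0.99, 0.003], [0.99, 0.142, 0.002], [0.001, 0.004, -1.0]]
contact_force: [-0.4, 0.9, 0.5]
width: 0.3
finger_force: 0.0
```

Call:
{"op": "servo_tool", "data": {"plan": [[0,0.94,0.26,0,0,0,0],[0,0.94,0.26,0,0,0,0],[0,0.94,0.26,0,0,0,0],[0,0.94,0.26,0,0,0,0],[0,0.94,0.26,0,0,0,0],[0,0.94,0.26,0,0,0,0],[0,0.94,0.26,0,0,0,0],[0,0.94,0.26,0,0,0,0]]}}

```text
clock: 13.03
tcp_pos: [646.1, 338.1, 353.3]
ee_rot: [[-0.136, 0.991, 0.003], [0.991, 0.136, 0.002], [0.002, 0.003, -1.0]]
contact_force: [1.0, 0.5, 0.2]
width: 0.4
finger_force: 0.0
```

```bash
python3 - <<'E'
from h import *
o=env.observe();d=np.load('jig.npz');print(o['clock'],o['tcp_pos'],d['R'].T@(o['tcp_pos'][:2]-[644,29]),o['contact_force'])
b=env.snapshot('scene');crop('scene',b,280,100,160,140,5,'pics/s7.png')
E
```

```text
13.0333 [646.07182395 338.05331942 353.33828343] [ 46.96307299 305.47130221] [0.96869252 0.54891233 0.19003831]
```

View pics/s7.png

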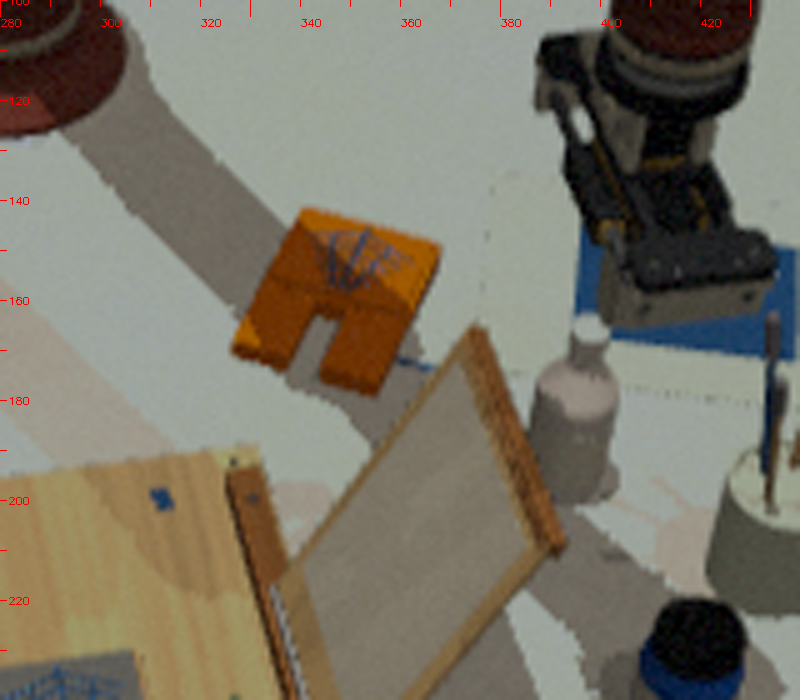

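```bash
python3 - <<'E'
from h import *
t=env.observe()['tcp_pos']
for z in (0,19,84):print(z,proj('scene',t+[0,0,z]),proj('top',t+[0,0,z]))
E
```

```text
0 (np.float64(406.5678872128252), np.float64(163.4212993064835)) (np.float64(140.91679645410625), np.float64(148.5043916213261))
19 (np.float64(407.6880677019514), np.float64(158.5364451545864)) (np.float64(138.2117560243534), np.float64(146.55876468818883))
84 (np.float64(411.6953121007871), np.float64(141.06175725443615)) (np.float64(128.14745657861167), np.float64(139.31991832958448))
```

The leaf still leans back, with its lip running from about (374,166) to (391,210), and the gripper is well clear behind it. I'll descend and push the leaf towards upright.

Call:
{"op": "servo_tool", "data": {"plan": [[0,0,0,0.95,0,0,0],[0,0,0,0.95,0,0,0],[0,0,0,0.95,0,0,0],[0,0,0,0,0,0,0],[0,-0.3,0,0,0,0,0],[0,-0.3,0,0,0,0,0],[0,-0.3,0,0,0,0,0],[0,-0.3,0,0,0,0,0]]}}

```text
clock: 13.75
tcp_pos: [654.3, 290.0, 244.0]
ee_rot: [[-0.139, 0.99, 0.008], [0.99, 0.139, 0.009], [0.008, 0.01, -1.0]]
contact_force: [-0.9, 4.4, 3.0]
width: 0.5
finger_force: 2.1
```

Call:
{"op": "servo_tool", "data": {"plan": [[0,-0.3,0,0,0,0,0],[0,-0.3,0,0,0,0,0],[0,-0.3,0,0,0,0,0],[0,-0.3,0,0,0,0,0],[0,-0.3,0,0,0,0,0],[0,-0.3,0,0,0,0,0]]}}

```text
clock: 14.25
tcp_pos: [662.3, 214.5, 238.2]
ee_rot: [[-0.138, 0.99, -0.001], [0.99, 0.138, -0.001], [-0.001, -0.001, -1.0]]
contact_force: [0.3, 2.3, 2.5]
width: 0.6
finger_force: 1.2
```

Call:
{"op": "servo_tool", "data": {"plan": [[0,-0.23,0,0,0,0,0],[0,-0.23,0,0,0,0,0],[0,-0.43,0,0.03,0,0,0],[0,-0.43,0,0.03,0,0,0],[0,-0.42,0,0.1,0,0,0],[0,-0.42,0,0.1,0,0,0],[0,-0.4,0,0.18,0,0,0],[0,-0.4,0,0.18,0,0,0]]}}

```text
clock: 14.92
tcp_pos: [678.8, 97.7, 213.1]
ee_rot: [[-0.138, 0.99, -0.0], [0.99, 0.138, -0.0], [-0.0, -0.0, -1.0]]
contact_force: [-0.3, 2.7, -0.3]
width: 0.6
finger_force: 0.9
```

Call:
{"op": "servo_tool", "data": {"plan": [[0,-0.36,0,0.24,0,0,0],[0,-0.36,0,0.24,0,0,0],[0,-0.31,0,0.3,0,0,0],[0,-0.31,0,0.3,0,0,0]]}}

```text
clock: 15.25
tcp_pos: [686.2, 44.5, 169.3]
ee_rot: [[-0.138, 0.99, -0.0], [0.99, 0.138, -0.0], [-0.0, -0.0, -1.0]]
contact_force: [0.3, 0.8, 0.2]
width: 0.5
finger_force: 0.6
```

```bash
python3 - <<'E'
from h import *
o=env.observe();d=np.load('jig.npz');print(o['clock'],o['tcp_pos'],d['R'].T@(o['tcp_pos'][:2]-[644,29]),o['contact_force'])
E
```

```text
15.25 [686.1784251   44.47270436 169.30681563] [43.97923063  9.178856  ] [0.3404355  0.78848065 0.15216016]
```

Call:
{"op": "servo_tool", "data": {"plan": [[0,-0.25,0,0.35,0,0,0],[0,-0.25,0,0.35,0,0,0],[0,-0.19,0,0.39,0,0,0],[0,-0.19,0,0.39,0,0,0],[0,-0.12,0,0.4,0,0,0],[0,-0.12,0,0.4,0,0,0],[0,-0.04,0,0.35,0,0,0],[0,-0.04,0,0.2,0,0,0]]}}

```text
clock: 15.92
tcp_pos: [691.3, -3.0, 54.5]
ee_rot: [[-0.138, 0.99, -0.004], [0.99, 0.138, -0.002], [-0.001, -0.004, -1.0]]
contact_force: [-0.7, -0.6, 1.1]
width: 0.4
finger_force: 0.3
```

Call:
{"op": "servo_tool", "data": {"plan": [[0,0,0,0.08,0,0,0],[0,0,0,0.06,0,0,0],[0,0,0,0,0,0,0]]}}

```text
clock: 16.17
tcp_pos: [692.7, -1.2, 51.7]
ee_rot: [[-0.139, 0.99, -0.0], [0.99, 0.139, 0.0], [0.0, -0.0, -1.0]]
contact_force: [-0.0, -0.0, 0.0]
width: 0.6
finger_force: 0.0
```

Call:
{"op": "servo_tool", "data": {"plan": [[0,0,0,0.06,0,0,0],[0,0,0,0.06,0,0,0],[0,0,0,0.04,0,0,0]]}}

```text
clock: 16.42
tcp_pos: [693.4, -1.0, 46.1]
ee_rot: [[-0.139, 0.99, 0.002], [0.99, 0.139, 0.0], [0.0, 0.002, -1.0]]
contact_force: [0.8, -0.0, -0.2]
width: 0.3
finger_force: 0.3
```

Call:
{"op": "servo_tool", "data": {"plan": [[0,0,0,0.04,0,0,0],[0,0,0,0.03,0,0,0],[0,0,0,0,0,0,0]]}}

```text
clock: 16.67
tcp_pos: [693.5, -0.9, 45.8]
ee_rot: [[-0.139, 0.99, 0.002], [0.99, 0.139, 0.0], [-0.0, 0.002, -1.0]]
contact_force: [-2.6, 0.7, 11.1]
width: 0.5
finger_force: 5.7
```

The leaf is hard on its stop at z ≈ 45.6, where 45.5 was expected. I'll retreat and look.

Call:
{"op": "servo_tool", "data": {"plan": [[0,0,0,-0.2,0,0,0],[0,0,0,-0.8,0,0,0],[0,0,0,-1,0,0,0],[0,0,0,-1,0,0,0],[0,0,0,-1,0,0,0],[0,0,0,-1,0,0,0],[0,-1,0,0,0,0,0],[0,-1,0,0,0,0,0]]}}

```text
clock: 17.33
tcp_pos: [706.0, -76.4, 247.9]
ee_rot: [[-0.146, 0.989, 0.009], [0.989, 0.146, 0.003], [0.001, 0.009, -1.0]]
contact_force: [0.9, -1.0, -1.2]
width: 0.2
finger_force: 0.0
```

Call:
{"op": "servo_tool", "data": {"plan": [[0,-1,0,0,0,0,0],[0,-1,0,0,0,0,0],[0,-1,0,0,0,0,0],[0,-1,0,0,0,0,0],[0,-1,0,0,0,0,0],[0,-1,0,0,0,0,0],[0,0,0,0,0,0,0]]}}

```text
clock: 17.92
tcp_pos: [734.3, -330.8, 239.8]
ee_rot: [[-0.126, 0.992, -0.004], [0.992, 0.126, -0.009], [-0.008, -0.005, -1.0]]
contact_force: [-0.4, -1.4, -1.8]
width: 0.7
finger_force: 0.0
```

```bash
python3 - <<'E'
from h import *
print(env.observe()['clock'],env.observe()['contact_force'])
b=env.snapshot('top')[95:255,190:350];c=env.snapshot('scene')[170:330,220:380]
z=lambda i:cv2.resize(i[:,:,::-1],None,fx=2.5,fy=2.5,interpolation=cv2.INTER_CUBIC)
cv2.imwrite('pics/p8.png',np.hstack([z(b),z(c)]))
E
```

```text
17.9167 [-0.39020572 -1.35630757 -1.77369708]
```

View pics/p8.png

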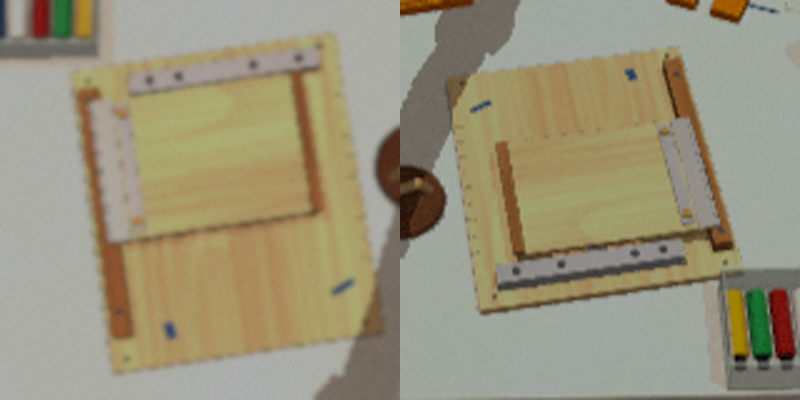

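Both views show the leaf lying flat over the block with its lip up, the rest of the board clear, and the arm away from everything.

```bash
python3 -c "
from workcell import env
print(env.sign_off())"
```

```text
the job is handed in; nothing more can be done
None
```

I pushed the carrier onto the key until it sat flush against the fence, swung the leaf down flat over the block, left the other things alone, and handed the job in at about 18 s.

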